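Build a mini burger on the warming tray

TASK

Build the mini burger on the plate that stands on the warming tray: lay the bun base in the middle of the plate, the patty on it and the domed bun top on that, each set down (not dropped) and neatly centred on the one below, right way up. Also switch the tray on, by sliding the thumb slide in its control panel all the way towards the pilot lamp. Leave the plate flat on the tray's glass, and leave the milk, the mug and the jar where they stand.

Things in the scene. Friction and masses are not known exactly. Their poses are not given: they have to be found in the camera images.
- tray: Electric warming tray, fixed: 240 mm (x) by 375 mm (y), 42 mm high. Steel case, dark glass top, bare steel control panel (64 mm wide) across its +y end, low black handle at its -y end. Origin: centre of the underside; z up. The whole top, glass and panel alike, is level at z = 42 mm; glass spans x -116 to 116, y -172 to 114 mm.
- switch (a joint): Position of the thumb slide: 0 = fully off, 0.014 m = fully on (end stop); it grows along the tray's +x, towards the pilot lamp. It starts within 1.5 mm of off. It has about 2 N of friction and stays where it is left; no spring, no detent.
- thumb_slide (a point): Centre of the black thumb slide, level with the panel face; moves with it; axes as the tray. The slide, 48 mm along the tray x (its travel) by 28 mm, lies flush in a black-trimmed slot 64 x 28 mm along x. Its middle is a hollow 34 mm (x) by 28 mm, 6 mm deep; a 7 mm ridge at each end rises flush with the face. A fingertip in the hollow pushes an end ridge. The slot sides are the panel.
- pilot_lamp (a point): Small round amber pilot lamp (15 mm) on the panel, beyond the 'on' end of the slot, 58 mm from the slot's middle towards the tray's +x.
- plate: White round plate, loose, about 450 g, standing on the tray's glass. 210 mm across, 19 mm high at the rim. Flat floor about 120 mm across, 5 mm thick. Origin: centre of its underside; z up.
- board: Wooden chopping board, fixed: 340 mm (x) by 210 mm (y) by 20 mm thick. Origin: centre of its underside.
- bun_base: Bottom half of a small toasted bun: flat crusty disc 64 mm across, 18 mm thick, pale flat cut face up. Straight sides, about 35 g. Firm. Lies on the board (which of the three places varies). Origin: centre of its underside; z up.
- patty: Burger patty: dark brown flat disc, 60 mm across, 13 mm thick, about 60 g. Firm. Lies on the board. Origin: centre of its underside; z up.
- bun_top: Top half of the bun: seeded dome 65 mm across, 30 mm high, with flat pale underside; its sides are straight up to 15 mm, the dome above that. About 45 g. Firm. Lies on the board, dome up. Origin: centre of its underside; z up.
- milk: Bystander: white plastic milk bottle, 84 mm across, 183 mm high. Origin: centre of its underside.
- mug: Bystander: white mug, 80 mm across, 92 mm high, handle to its +y. Origin: centre of its underside.
- jar: Bystander: glass jar with a metal lid, 68 mm across, 105 mm high. Origin: centre of its underside.
There are look-alikes about, which are no part of the job. There is more than one size of the patty; the one meant has the size given above.

How it is judged:
On the way, in this order (a step that is already met when the one before it is completed fails the run):
1. the bun base lies in the middle of the plate, let go (horizontal distance between bun_base and plate below 0.015 m and z of bun_base in the frame of plate between 0.002 and 0.008 m and angle between bun_base's own z axis and vertical below 0.1 rad and contact force between the fingers and bun_base below 0.1 N), for 0.2 s.
2. the patty lies centred on the bun base, let go (horizontal distance between patty and bun_base below 0.01 m and z of patty in the frame of bun_base between 0.015 and 0.021 m and contact force between the fingers and patty below 0.1 N), for 0.2 s.
3. the bun top lies centred on the patty, let go (horizontal distance between bun_top and patty below 0.01 m and z of bun_top in the frame of patty between 0.01 and 0.016 m and contact force between the fingers and bun_top below 0.1 N), for 0.2 s.
At the end, for the whole second after the job is handed in: Bun base flat on the plate within 15 mm of its centre; patty on it and bun top (dome up) on the patty, each within 10 mm of the centre of the one below; plate flat on the tray's glass; all at rest; thumb slide at least 11 of its 14 mm towards the lamp (horizontal distance between bun_base and plate below 0.015 m and z of bun_base in the frame of plate between 0.002 and 0.008 m and angle between each of bun_base, bun_top's own z axis and vertical below 0.1 rad and horizontal distance between patty and bun_base below 0.01 m and z of patty in the frame of bun_base between 0.015 and 0.021 m and horizontal distance between bun_top and patty below 0.01 m and z of bun_top in the frame of patty between 0.01 and 0.016 m and value of joint switch above 0.011 m and z of plate in the frame of tray between 0.039 and 0.045 m and angle between plate's own z axis and vertical below 0.05 rad and linear speed of each of bun_top, patty, bun_base, plate below 0.02 m/s); the robot touches nothing.
It fails at once if a part of the burger is dropped or thrown (moves faster than 0.55 m/s, a fall of about 15 mm, out of the fingers) ((linear speed of bun_base above 0.55 m/s and contact force between the fingers and bun_base below 0.05 N) or (linear speed of patty above 0.55 m/s and contact force between the fingers and patty below 0.05 N) or (linear speed of bun_top above 0.55 m/s and contact force between the fingers and bun_top below 0.05 N)).
It fails at once if the milk, the mug or the jar is moved (by more than 30 mm) or knocked over (distance of any of milk, mug, jar from where it was at the start of the episode above 0.03 m or angle between any of milk, mug, jar's own z axis and vertical above 0.3 rad).
It also fails if it takes over 72 s, if anything falls off the work surface, if the arm or the gripper's body presses on something with over 40 N, if the wrist force passes 120 N, or if a joint passes its speed limit or range.

ROBOT

A 7-joint arm with a two-finger parallel gripper is mounted at the origin on the work surface. World frame = base frame: x ahead of the robot, y to its left, z up, the work surface at z = 0. Lengths are in m, angles in rad, forces in N, time in s.
With the tool pointing down it reaches from about 0.35 to 0.9 m from the base axis. Payload 8.1 kg.
Tool frame: the origin (TCP) lies at the very end of the fingers, on their centre line; the grasp point (between the pads) lies 19 mm behind it (grasp_offset is the distance from the TCP to the grasp point, in m); z points along the fingers, y is the line along which they close (so a half turn about z gives the same grasp; the last joint's range is limited). The gripper opens to 92 mm and grips with 3 to 60 N. Pads are 19 mm wide; open, the fingers measure 130 mm over their backs; the gripper's body (75 mm by 190 mm) begins 47 mm behind the grasp point.
Start: joints at [-1.28, 0.434, 0.025, 1.573, -0.012, 1.134, -0.075], TCP at [0.24, 0.577, 0.227] pointing down, gripper open.
Joint ranges: [-2.62, 2.62], [-0.44, 2.09], [-1.27, 1.32], [0.08, 2.57], [-1.32, 4.46], [0.12, 2], [-2.74, 2.74]. Speed limits (rad/s): [2.22, 2.22, 3.01, 3.01, 3.14, 3.14, 3.14].

INTERFACE

Orientations are given as a rotation vector (axis times angle).
In Python, from cell import observe, get_image, camera_params, sign_off, silhouettes, grasp_offset gives the robot as it stands. The module is installed in compiled form; this text tells all that it offers.
- The arm moves only by the tool jog_arm, never from a script. Its argument "motion" is a list that holds one entry, the list of rows, each a list of 7 numbers: the shift along the tool's x, y, z in m, then the turn, a rotation vector about the tool's x, y, z in rad, then the closure, from -1 (fully open) to 1 (shut), so that 0 is half open. In form: [[[dx, dy, dz, wx, wy, wz, hand], ...]]. A call has 1 to 10 rows; each row is the pose to reach, as a shift and turn from the pose commanded when the call began, along the tool's axes at that moment; what a row does not reach only later rows make up. A row lasts 1/12 s, in which the tool goes at most 41.7 mm and 7.16 degrees, less where a joint would pass 70% of its speed; a pose out of reach is approached as far as the arm can. A call with a gripper value outside its range is refused whole. The fingers move at their own pace and stop on an object; "force" is the grip in N (left out, the last holds). Time passes only in rows, so rows that repeat a pose let the fingers close. It gives the time, the measured TCP pose, the force, the opening and the grip force at its end, in the units of the state.
- observe(): the state, without advancing time (a new reading comes with each control period).
- get_image(name): name is "scene" or "top"; returns the picture (420x560x3 uint8, red, green, blue); there is no depth.
- camera_params(name): a dict with "vertical_fov" (degrees; the focal length in pixels is half the picture's height over the tangent of half this angle, whatever the lens; pixels are square), "cx", "cy" (the principal point, pixels), "dist_coeffs" ([k1, k2, p1, p2, k3] as OpenCV has them; the pictures are not rectified), "T" (4x4, takes a point from camera to world coordinates). Camera axes: x right, y down, z forward; pixel columns grow to the right and rows downward; lengths in m; the calibration is good to about 2 mm. A picture is of the moment at which its call begins. camera_params takes no time and is no camera call.
- sign_off(): hands the job in; it is judged then, once.
Trained networks look in the newest picture that a camera, given by its name, has taken for a name from the list of things; names that differ only in an ending like _2 or _b are one class to them, and where a whole thing is asked for, a point or a joint stands for the part that bears it (a point fixed in the world has none). Each returns a list of dicts, best first, with "p" (0 to 1); they miss things now and then, are a little off and sometimes report something else, mostly with a low value. They report only what shows in the picture. A call takes as long as a camera call. They do not tell look-alikes from the thing itself.
- silhouettes(query, camera): "mask" (420x560 bool, what is visible of it) and "pixel" ([column, row] in pixels, amid what is visible of it).
The state is a dict: "clock": time; "joints": joint angles; "dq": joint speeds; "joint_efforts": joint torques, N m; "position": TCP position; "ee_rot": TCP orientation; "force": force on the tool from outside, world axes, zero at the start; "ft_torque": the same for the moment, N m; "width": opening from 0.0 (shut) to 1.0 (fully open); "gripper_force": force on a finger pad.
Only numpy, scipy, OpenCV 4.12 (cv2) and the standard library are available. Lean on these libraries where they do the work, as an engineer would, in place of code of your own. Each camera call takes 0.05 s, during which the arm holds its last target. There are 200 camera calls.

## Working session

There is one attempt and no reset: what is moved stays moved. The work goes in short steps, Python scripts to look and compute and a tool call to move; the robot and the scene stay as the last step left them, time stands still between calls to the robot, and variables do not carry over. Pictures are saved under pics/ and viewed, at most 10 in all, crops included, and the job is handed in when it is done.

Besides the shell and the picture viewer there is one more tool, called after "Request:" in YAML: its name, and indented under it one key for each argument. jog_arm: Moves the arm, as the interface text tells. Its arguments: {"type":"object","properties":{"motion":{"type":"array"},"force":{"type":"number"}},"required":["motion"]}

```bash
mkdir -p pics
cat > h.py <<'E'
import numpy as np, cv2
from cell import *
from scipy.spatial.transform import Rotation as R
def K(n):
    p=camera_params(n); f=210/np.tan(np.radians(p["vertical_fov"])/2)
    return np.array([[f,0,p["cx"]],[0,f,p["cy"]],[0,0,1]]),np.array(p["dist_coeffs"],float),np.array(p["T"])
def ray(n,px,z):
    k,d,T=K(n); px=np.array(px,float).reshape(-1,1,2)
    u=cv2.undistortPoints(px,k,d)[:,0]; v=np.c_[u,np.ones(len(u))]@T[:3,:3].T; o=T[:3,3]
    return o+v*((z-o[2])/v[:,2])[:,None]
def proj(n,P):
    k,d,T=K(n); Ti=np.linalg.inv(T); P=np.array(P,float).reshape(-1,3)
    return cv2.projectPoints(P,cv2.Rodrigues(Ti[:3,:3])[0],Ti[:3,3],k,d)[0][:,0]
def save(n,f,crop=None,s=1):
    im=get_image(n)[:,:,::-1]
    if crop: c=crop; im=im[c[1]:c[3],c[0]:c[2]]
    cv2.imwrite("pics/"+f,cv2.resize(im,None,fx=s,fy=s,interpolation=cv2.INTER_CUBIC)); return im
E
python3 - <<'E'
from h import *
a=get_image("scene");b=get_image("top")
cv2.imwrite("pics/s0.png",a[:,:,::-1]);cv2.imwrite("pics/t0.png",b[:,:,::-1])
for n in("scene","top"):print(n,K(n))
s=observe();print(s);print(grasp_offset)
E
```

```text
scene (array([[390.34764813,   0.        , 280.88013707],
       [  0.        , 390.34764813, 207.31263115],
       [  0.        ,   0.        ,   1.        ]]), array([-0.02092349,  0.        ,  0.        ,  0.        ,  0.        ]), array([[ 0.79792947,  0.49865244, -0.33860643,  0.82601786],
       [ 0.60273719, -0.66388795,  0.44267446, -0.46324116],
       [-0.00405603, -0.55731369, -0.83029212,  0.92812508],
       [ 0.        ,  0.        ,  0.        ,  1.        ]]))
top (array([[430.97863872,   0.        , 278.63732485],
       [  0.        , 430.97863872, 212.78105372],
       [  0.        ,   0.        ,   1.        ]]), array([-0.13428983,  0.        ,  0.        ,  0.        ,  0.        ]), array([[ 0.0170366 , -0.99628657,  0.08439683,  0.41679998],
       [-0.99985088, -0.01721401, -0.00137476, -0.00112169],
       [ 0.00282246, -0.08436083, -0.99643127,  1.10598207],
       [ 0.        ,  0.        ,  0.        ,  1.        ]]))
{'clock': 0.1, 'joints': array([-1.27963071,  0.43513875,  0.02497237,  1.573986  , -0.01164975,
        1.13399659, -0.07507084]), 'dq': array([-5.47292377e-04, -2.42261066e-03,  9.13384143e-05, -2.43740184e-03,
       -4.63454209e-04,  2.11982631e-03, -7.77688979e-04]), 'joint_efforts': array([ 2.71552795e-03, -6.69122815e+01,  9.87879597e-01, -3.15145469e+01,
       -6.04897365e-02,  3.74064466e-02,  8.47850310e-05]), 'position': array([0.23965278, 0.57674163, 0.22604024]), 'ee_rot': array([-6.14592240e-01, -3.08069388e+00,  2.15259199e-03]), 'force': array([ 0.5204079 , -0.42500459, -0.64312434]), 'ft_torque': array([-0.02426268, -0.02065735,  0.05336217]), 'gripper_force': 0.0, 'width': 1.0013454565702473}
0.0188
```

View pics/s0.png

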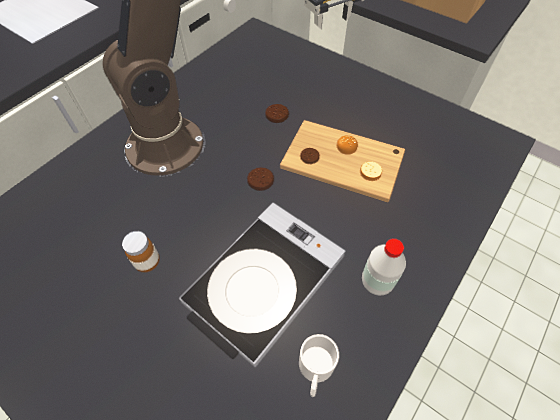

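View pics/t0.png

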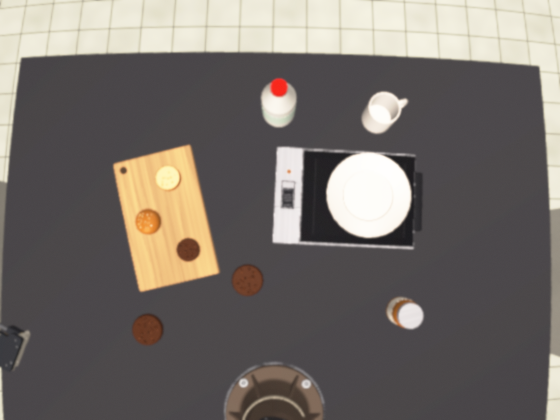

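Patty candidates in the top image are (188,250) on the board, and (247,280) and (147,329) on the table. The last two look larger. Bun top is at (147,222), bun base at (168,178), plate at (368,195), slide at (288,195), and the lamp at (289,171) is towards world +x. Next I measure sizes and positions.

```bash
cat > m.py <<'E'
from h import *
save("top","t1.png",(100,130,300,360),3); get_image("scene")
zc={"bun_base":.038,"patty":.033,"bun_top":.035,"plate":.061,"thumb_slide":.042,"pilot_lamp":.042,"milk":.183,"mug":.092,"jar":.105,"tray":.042,"board":.02}
for n in zc:
  for cam in("top","scene"):
    for d in silhouettes(n,cam)[:4]:
        if d["p"]<.3: continue
        m=d["mask"].astype(np.uint8); c=max(cv2.findContours(m,0,1)[0],key=len)
        if len(c)<5: continue
        P=ray(cam,c[:,0].astype(float),zc[n])[:,:2]*1000
        (cx,cy),wh,a=cv2.minAreaRect(P.astype(np.float32)); print(n,cam,round(d["p"],2),np.round(d["pixel"]),"ctr",round(cx,1),round(cy,1),"wh",np.round(wh,1),round(a,1), "bb",P.min(0).round(),P.max(0).round())
E
python3 m.py
```

```text
bun_base top 0.93 [167. 178.] ctr 590.9 278.6 wh [61.7 61.8] 2.4 bb [560. 247.] [621. 310.]
bun_base scene 0.83 [371. 172.] ctr 593.7 270.4 wh [62.8 75.3] 18.1 bb [560. 234.] [627. 308.]
bun_base scene 0.5 [283. 256.] ctr 551.3 -180.1 wh [375.9 245.1] 88.3 bb [ 427. -370.] [678.  10.]
patty top 0.9 [189. 250.] ctr 413.0 222.2 wh [57.  60.2] 46.1 bb [383. 192.] [441. 252.]
patty top 0.69 [246. 284.] ctr 340.0 73.5 wh [75.3 73.5] 46.2 bb [302.  36.] [379. 113.]
patty top 0.62 [148. 327.] ctr 210.4 320.9 wh [78.1 79. ] 20.0 bb [170. 280.] [251. 360.]
patty scene 0.76 [262. 180.] ctr 352.1 57.1 wh [76.3 81. ] 36.9 bb [310.  17.] [394. 101.]
patty scene 0.74 [307. 155.] ctr 415.0 216.6 wh [54.9 60.8] 35.5 bb [385. 185.] [445. 247.]
patty scene 0.68 [275. 112.] ctr 222.8 305.1 wh [69.8 85.7] 36.8 bb [183. 264.] [260. 346.]
bun_top top 0.6 [147. 221.] ctr 480.9 327.1 wh [66.2 66.3] 65.1 bb [448. 295.] [516. 360.]
bun_top scene 0.9 [349. 143.] ctr 485.0 320.9 wh [60.6 73.1] 18.0 bb [452. 285.] [516. 357.]
plate top 0.84 [370. 195.] ctr 554.9 -222.5 wh [206.4 206.3] 80.0 bb [ 452. -325.] [ 65
[... 918 characters left out ...]
 [92. 63.] 60.8 bb [ 237. -342.] [ 309. -256.]
jar scene 0.97 [142. 251.] ctr 298.4 -324.6 wh [ 66.8 123.3] 76.6 bb [ 239. -362.] [ 358. -285.]
jar scene 0.66 [296. 234.] ctr 567.9 -58.5 wh [17.5 42.1] 87.7 bb [547. -68.] [589. -49.]
tray top 0.72 [318. 201.] ctr 547.7 -177.8 wh [376.3 243.1] 87.9 bb [ 424. -368.] [674.  11.]
tray top 0.47 [165. 219.] ctr 491.9 282.1 wh [333.2 208. ] 14.7 bb [308. 147.] [675. 420.]
tray scene 0.92 [280. 260.] ctr 552.0 -182.4 wh [375.1 243. ] 88.5 bb [ 427. -371.] [678.   7.]
board top 0.81 [167. 218.] ctr 493.0 287.8 wh [342.6 217.3] 14.7 bb [306. 147.] [681. 429.]
board scene 0.66 [341. 164.] ctr 497.4 279.0 wh [340.  225.9] 14.8 bb [308. 133.] [684. 428.]
```

View pics/t1.png

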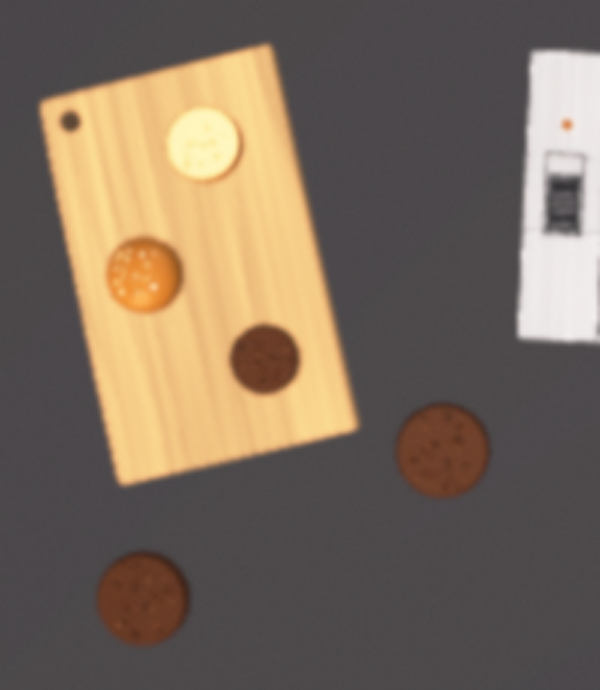

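The crop confirms the choice: the patty on the board (crop 265,359; 60 mm) is smaller than the two table ones (about 76 mm). Bun base is at crop (204,145), bun top at (144,275). Next I fit the positions with cylinder models in both cameras.

```bash
cat > fit.py <<'E'
from h import *
from scipy.optimize import least_squares
import sys
# rings: (radius,z)
M={"bun_base":[(.032,0),(.032,.018)],"patty":[(.03,0),(.03,.013)],"bun_top":[(.0325,0),(.0325,.015),(.027,.023),(.017,.028)],"plate":[(.105,.019)]}
t=np.linspace(0,2*np.pi,60)
def hull(n,cam,x,y,z0):
    P=np.concatenate([np.c_[x+r*np.cos(t),y+r*np.sin(t),0*t+z0+z] for r,z in M[n]])
    return cv2.convexHull(proj(cam,P).astype(np.float32))
def cen(h): m=cv2.moments(h); return np.array([m["m10"],m["m01"]])/m["m00"]
def fit(n,g,z0,cams=("top","scene")):
    obs={}
    for cam in cams:
        for d in silhouettes(n,cam):
            h=cv2.convexHull(max(cv2.findContours(d["mask"].astype(np.uint8),0,1)[0],key=len))
            ref=hull(n,cam,*g,z0)
            if len(h)>4 and np.hypot(*(cen(h)-cen(ref)))<15 and .7<cv2.contourArea(h)/cv2.contourArea(ref)<1.4: obs[cam]=cen(h);break
    for cs in [list(obs)]+[[c] for c in obs]:
        r=least_squares(lambda p:np.concatenate([cen(hull(n,c,*p,z0))-obs[c] for c in cs]),g,diff_step=1e-3)
        print(n,cs,(r.x*1000).round(1))
if __name__=="__main__":
    get_image("top");get_image("scene")
    fit("bun_base",(.591,.278),.02);fit("patty",(.414,.221),.02);fit("bun_top",(.483,.325),.02);fit("plate",(.555,-.223),.042)
    s=observe();r=R.from_rotvec(s["ee_rot"]).as_matrix();print(s["position"],r.round(4))
E
python3 fit.py
```

```text
bun_base ['top', 'scene'] [592.3 280.3]
bun_base ['top'] [592.1 280.8]
bun_base ['scene'] [592.7 279.1]
patty ['top', 'scene'] [411.9 221.9]
patty ['top'] [411.9 221.9]
patty ['scene'] [411.8 222. ]
bun_top ['top', 'scene'] [480.8 328.6]
bun_top ['top'] [480.8 329. ]
bun_top ['scene'] [481.  327.6]
plate ['top', 'scene'] [ 555.  -224.3]
plate ['top'] [ 554.8 -223.2]
plate ['scene'] [ 555.2 -225.3]
[0.23979323 0.5771689  0.2267409 ] [[-0.9234  0.3837 -0.    ]
 [ 0.3837  0.9234  0.    ]
 [ 0.      0.     -1.    ]]
```

Request:
jog_arm:
  motion:
    - [[-0.439,-0.139,0.1,0,0,0,-1],[-0.439,-0.139,0.1,0,0,0,-1],[-0.439,-0.139,0.1,0,0,0,-1],[-0.439,-0.139,0.1,0,0,0,-1],[-0.439,-0.139,0.1,0,0,0,-1],[-0.439,-0.139,0.1,0,0,0,-1],[-0.439,-0.139,0.1,0,0,0,-1],[-0.439,-0.139,0.1,0,0,0,-1],[-0.439,-0.139,0.1,0,0,0,-1],[-0.439,-0.139,0.1,0,0,0,-1]]
  force: 12

```text
clock: 2.63
position: [0.5525, 0.3133, 0.1381]
ee_rot: [0.614, 3.081, 0.001]
force: [0.8, 1.4, 0.3]
width: 0.998
gripper_force: 0.0
```

Request:
jog_arm:
  motion:
    - [[-0.049,-0.016,0.03,0,0,0,-1],[-0.049,-0.016,0.03,0,0,0,-1],[-0.049,-0.016,0.06,0,0,0,-1],[-0.049,-0.016,0.08,0,0,0,-1],[-0.049,-0.016,0.1,0,0,0,-1],[-0.049,-0.016,0.111,0,0,0,-1],[-0.049,-0.016,0.111,0,0,0,-1],[-0.049,-0.016,0.111,0,0,0,0.4],[-0.049,-0.016,0.111,0,0,0,0.4],[-0.049,-0.016,0.111,0,0,0,0.4]]

```text
clock: 3.47
position: [0.5911, 0.2818, 0.0289]
ee_rot: [0.614, 3.079, 0.003]
force: [0.5, 0.3, -0.9]
width: 0.832
gripper_force: 0.0
```

```bash
python3 -c "
from h import *
s=observe();print(s['position'],s['width']*92,s['gripper_force'],s['force'])"
```

```text
[0.59110996 0.28178539 0.02887133] 76.53792239715389 0.0 [ 0.45409469  0.27366614 -0.89241667]
```

Request:
jog_arm:
  motion:
    - [[0,0,0,0,0,0,0.6],[0,0,0,0,0,0,0.6],[0,0,0,0,0,0,0.6],[0,0,0,0,0,0,0.6],[0,0,0,0,0,0,0.6],[0,0,-0.02,0,0,0,0.6],[0,0,-0.05,0,0,0,0.6],[0,0,-0.09,0,0,0,0.6],[0,0,-0.12,0,0,0,0.6],[0,0,-0.12,0,0,0,0.6]]

```text
clock: 4.3
position: [0.5937, 0.2827, 0.1545]
ee_rot: [0.614, 3.073, 0.011]
force: [1.3, 1.1, -0.1]
width: 0.686
gripper_force: 12.0
```

Request:
jog_arm:
  motion:
    - [[-0.159,-0.482,0,0,0,0,0.6],[-0.159,-0.482,0,0,0,0,0.6],[-0.159,-0.482,0,0,0,0,0.6],[-0.159,-0.482,0,0,0,0,0.6],[-0.159,-0.482,0,0,0,0,0.6],[-0.159,-0.482,0,0,0,0,0.6],[-0.159,-0.482,0,0,0,0,0.6],[-0.159,-0.482,0,0,0,0,0.6],[-0.159,-0.482,0,0,0,0,0.6],[-0.159,-0.482,0,0,0,0,0.6]]

```text
clock: 5.13
position: [0.5583, -0.1363, 0.1474]
ee_rot: [0.615, 3.081, 0.0]
force: [1.1, -0.3, 0.5]
width: 0.686
gripper_force: 12.0
```

Request:
jog_arm:
  motion:
    - [[-0.028,-0.084,0,0,0,0,0.6],[-0.028,-0.084,0,0,0,0,0.6],[-0.028,-0.084,0,0,0,0,0.6],[-0.028,-0.084,0,0,0,0,0.6],[-0.028,-0.084,0,0,0,0,0.6]]

```text
clock: 5.55
position: [0.5522, -0.223, 0.147]
ee_rot: [-0.617, -3.08, -0.001]
force: [0.1, 0.9, -0.9]
width: 0.685
gripper_force: 12.0
```

```bash
cat > look.py <<'E'
from fit import *
s=observe();print(s['position'].round(4),s['ee_rot'].round(3),s['width']*92,s['gripper_force'])
get_image("top");get_image("scene")
fit("plate",(.555,-.224),.042)
E
python3 look.py
```

```text
[ 0.5522 -0.223   0.147 ] [-6.17e-01 -3.08e+00 -1.00e-03] 63.058379355575134 12.00007975101471
plate ['scene'] [ 572.8 -234.6]
plate ['scene'] [ 572.8 -234.6]
```

Request:
jog_arm:
  motion:
    - [[-0.003,0,0.03,0,0,0,0.6],[-0.003,0,0.06,0,0,0,0.6],[-0.003,0,0.08,0,0,0,0.6],[-0.003,0,0.086,0,0,0,0.6],[-0.003,0,0.089,0,0,0,0.6],[-0.003,0,0.09,0,0,0,0.6],[-0.003,0,0.09,0,0,0,0.6]]

```text
clock: 6.33
position: [0.5562, -0.2238, 0.0584]
ee_rot: [0.614, 3.079, -0.0]
force: [-0.4, -0.2, 0.6]
width: 0.688
gripper_force: 12.0
```

Request:
jog_arm:
  motion:
    - [[0,0,0.001,0,0,0,0.6],[0,0,0.002,0,0,0,0.6],[0,0,0.002,0,0,0,0.6]]

```text
clock: 6.58
position: [0.5557, -0.2239, 0.0559]
ee_rot: [0.615, 3.08, -0.0]
force: [-0.3, -0.2, -1.0]
width: 0.689
gripper_force: 12.0
```

Request:
jog_arm:
  motion:
    - [[0,0,0.001,0,0,0,0.6],[0,0,0.001,0,0,0,0.6],[0,0,0.001,0,0,0,0.6]]

```text
clock: 6.83
position: [0.5557, -0.224, 0.0551]
ee_rot: [0.615, 3.08, 0.0]
force: [-0.6, 0.5, 6.4]
width: 0.69
gripper_force: 12.0
```

Request:
jog_arm:
  motion:
    - [[0,0,0.001,0,0,0,0.6],[0,0,0.001,0,0,0,0.6],[0,0,0.001,0,0,0,0.6]]

```text
clock: 7.08
position: [0.5559, -0.2241, 0.0546]
ee_rot: [0.615, 3.079, 0.0]
force: [-2.8, 0.5, 9.9]
width: 0.687
gripper_force: 12.0
```

Request:
jog_arm:
  motion:
    - [[0,0,0,0,0,0,-0.6],[0,0,0,0,0,0,-0.6],[0,0,0,0,0,0,-0.6],[0,0,0,0,0,0,-0.6],[0,0,-0.01,0,0,0,-0.6],[0,0,-0.03,0,0,0,-0.7],[0,0,-0.06,0,0,0,-1],[0,0,-0.1,0,0,0,-1]]

```text
clock: 7.75
position: [0.5536, -0.2232, 0.1528]
ee_rot: [-0.614, -3.076, -0.001]
force: [1.2, 0.7, 0.2]
width: 0.949
gripper_force: 0.0
```

Request:
jog_arm:
  motion:
    - [[0.304,0.357,0,0,0,0,-1],[0.304,0.357,0,0,0,0,-1],[0.304,0.357,0,0,0,0,-1],[0.304,0.357,0,0,0,0,-1],[0.304,0.357,0,0,0,0,-1],[0.304,0.357,0,0,0,0,-1],[0.304,0.357,0,0,0,0,-1],[0.304,0.357,0,0,0,0,-1],[0.304,0.357,0,0,0,0,-1],[0.304,0.357,0,0,0,0,-1]]

```text
clock: 8.58
position: [0.4268, 0.1745, 0.1542]
ee_rot: [0.615, 3.08, 0.001]
force: [0.3, 0.0, 0.3]
width: 1.0
gripper_force: 0.0
```

Request:
jog_arm:
  motion:
    - [[0.034,0.04,0,0,0,0,-1],[0.034,0.04,0,0,0,0,-1],[0.034,0.04,0,0,0,0,-1],[0.034,0.04,0,0,0,0,-1]]

```text
clock: 8.92
position: [0.4115, 0.223, 0.1537]
ee_rot: [0.612, 3.081, 0.0]
force: [-0.3, -0.5, 0.1]
width: 1.001
gripper_force: 0.0
```

```bash
cat > look.py <<'E'
from fit import *
s=observe();print(s['position'].round(4),s['ee_rot'].round(3),s['width']*92,s['gripper_force'])
get_image("top");get_image("scene")
fit("plate",(.555,-.224),.042);fit("bun_base",(.555,-.224),.047)
E
python3 look.py
```

```text
[0.4115 0.223  0.1537] [0.612 3.081 0.   ] 92.0549398747352 0.0
plate ['top', 'scene'] [ 554.9 -224. ]
plate ['top'] [ 554.8 -222.9]
plate ['scene'] [ 555.  -225.1]
bun_base ['top', 'scene'] [ 558.7 -225.3]
bun_base ['top'] [ 559.5 -224.4]
bun_base ['scene'] [ 557.9 -226.2]
```

Request:
jog_arm:
  motion:
    - [[0,-0.001,0.04,0,0,0,-1],[0,-0.001,0.08,0,0,0,-1],[0,-0.001,0.11,0,0,0,-1],[0,-0.001,0.125,0,0,0,-1],[0,-0.001,0.13,0,0,0,-1],[0,-0.001,0.131,0,0,0,0],[0,-0.001,0.131,0,0,0,0.6],[0,-0.001,0.131,0,0,0,0.6],[0,-0.001,0.131,0,0,0,0.6],[0,-0.001,0.131,0,0,0,0.6]]

```text
clock: 10.05
position: [0.4119, 0.2223, 0.0234]
ee_rot: [0.615, 3.079, 0.002]
force: [-0.3, 0.2, -0.1]
width: 0.688
gripper_force: 0.0
```

Request:
jog_arm:
  motion:
    - [[0,0,0,0,0,0,0.6],[0,0,0,0,0,0,0.6],[0,0,0,0,0,0,0.6],[0,0,0,0,0,0,0.6]]

```text
clock: 10.38
position: [0.4118, 0.2222, 0.0232]
ee_rot: [0.614, 3.08, 0.002]
force: [0.7, 0.1, 7.9]
width: 0.645
gripper_force: 12.0
```

Request:
jog_arm:
  motion:
    - [[0,0,-0.02,0,0,0,0.6],[0,0,-0.05,0,0,0,0.6],[0,0,-0.09,0,0,0,0.6],[0,0,-0.12,0,0,0,0.6],[0,0,-0.12,0,0,0,0.6]]

```text
clock: 10.8
position: [0.4139, 0.2236, 0.148]
ee_rot: [0.614, 3.075, 0.01]
force: [1.3, 0.9, -1.4]
width: 0.651
gripper_force: 12.0
```

Request:
jog_arm:
  motion:
    - [[-0.307,-0.357,0,0,0,0,0.6],[-0.307,-0.357,0,0,0,0,0.6],[-0.307,-0.357,0,0,0,0,0.6],[-0.307,-0.357,0,0,0,0,0.6],[-0.307,-0.357,0,0,0,0,0.6],[-0.307,-0.357,0,0,0,0,0.6],[-0.307,-0.357,0,0,0,0,0.6],[-0.307,-0.357,0,0,0,0,0.6],[-0.307,-0.357,0,0,0,0,0.6],[-0.307,-0.357,0,0,0,0,0.6]]

```text
clock: 11.63
position: [0.5408, -0.1761, 0.1423]
ee_rot: [-0.614, -3.081, -0.0]
force: [1.8, 0.5, -1.1]
width: 0.645
gripper_force: 12.0
```

Request:
jog_arm:
  motion:
    - [[-0.035,-0.041,0,0,0,0,0.6],[-0.035,-0.041,0,0,0,0,0.6],[-0.035,-0.041,0,0,0,0,0.6],[-0.035,-0.041,0,0,0,0,0.6]]

```text
clock: 11.97
position: [0.5569, -0.2259, 0.1418]
ee_rot: [-0.617, -3.079, -0.0]
force: [-0.4, 0.8, -0.3]
width: 0.65
gripper_force: 12.0
```

Request:
jog_arm:
  motion:
    - [[-0.001,0,0.03,0,0,0,0.6],[-0.001,0,0.055,0,0,0,0.6],[-0.001,0,0.066,0,0,0,0.6],[-0.001,0,0.069,0,0,0,0.6],[-0.001,0,0.07,0,0,0,0.6],[-0.001,0,0.071,0,0,0,0.6],[-0.001,0,0.072,0,0,0,0.6],[-0.001,0,0.072,0,0,0,0.6]]

```text
clock: 12.63
position: [0.559, -0.2259, 0.0713]
ee_rot: [0.614, 3.079, -0.0]
force: [-0.7, 0.6, -1.1]
width: 0.649
gripper_force: 12.0
```

Request:
jog_arm:
  motion:
    - [[0,0,0.001,0,0,0,0.6],[0,0,0.001,0,0,0,0.6],[0,0,0.001,0,0,0,0.6]]

```text
clock: 12.88
position: [0.5584, -0.2259, 0.0696]
ee_rot: [0.615, 3.08, 0.0]
force: [0.6, -0.2, -2.2]
width: 0.649
gripper_force: 12.0
```

Request:
jog_arm:
  motion:
    - [[0,0,0.001,0,0,0,0.6],[0,0,0.001,0,0,0,0.6],[0,0,0.001,0,0,0,0.6]]

```text
clock: 13.13
position: [0.5584, -0.2259, 0.0683]
ee_rot: [0.615, 3.081, 0.0]
force: [0.6, 0.7, -0.8]
width: 0.647
gripper_force: 12.0
```

Request:
jog_arm:
  motion:
    - [[0,0,0.001,0,0,0,0.6],[0,0,0.001,0,0,0,0.6],[0,0,0.001,0,0,0,0.6]]

```text
clock: 13.38
position: [0.5585, -0.2259, 0.0681]
ee_rot: [0.615, 3.08, 0.0]
force: [-2.4, 0.5, 8.6]
width: 0.652
gripper_force: 12.0
```

Request:
jog_arm:
  motion:
    - [[0,0,0,0,0,0,-0.6],[0,0,0,0,0,0,-0.6],[0,0,0,0,0,0,-0.6],[0,0,0,0,0,0,-0.6],[0,0,-0.01,0,0,0,-0.6],[0,0,-0.03,0,0,0,-0.7],[0,0,-0.06,0,0,0,-1],[0,0,-0.09,0,0,0,-1]]

```text
clock: 14.05
position: [0.5576, -0.2257, 0.1584]
ee_rot: [-0.615, -3.079, -0.0]
force: [0.6, -0.3, 0.7]
width: 0.947
gripper_force: 0.0
```

Request:
jog_arm:
  motion:
    - [[0.284,0.483,0,0,0,0,-1],[0.284,0.483,0,0,0,0,-1],[0.284,0.483,0,0,0,0,-1],[0.284,0.483,0,0,0,0,-1],[0.284,0.483,0,0,0,0,-1],[0.284,0.483,0,0,0,0,-1],[0.284,0.483,0,0,0,0,-1],[0.284,0.483,0,0,0,0,-1],[0.284,0.483,0,0,0,0,-1],[0.284,0.483,0,0,0,0,-1]]

```text
clock: 14.88
position: [0.5007, 0.1888, 0.1582]
ee_rot: [0.615, 3.08, 0.001]
force: [1.7, 0.8, -0.1]
width: 0.999
gripper_force: 0.0
```

Request:
jog_arm:
  motion:
    - [[0.073,0.123,0,0,0,0,-1],[0.073,0.123,0,0,0,0,-1],[0.073,0.123,0,0,0,0,-1],[0.073,0.123,0,0,0,0,-1],[0.073,0.123,0,0,0,0,-1]]

```text
clock: 15.3
position: [0.4787, 0.3349, 0.1579]
ee_rot: [-0.603, -3.082, -0.005]
force: [0.2, -0.0, 0.9]
width: 0.998
gripper_force: 0.0
```

```bash
cat > look.py <<'E'
from fit import *
s=observe();print(s['position'].round(4),s['ee_rot'].round(3),s['width']*92,s['gripper_force'])
get_image("top");get_image("scene")
fit("plate",(.555,-.224),.042);fit("patty",(.558,-.225),.065);fit("bun_base",(.558,-.225),.047)
E
python3 look.py
```

```text
[0.4787 0.3349 0.1579] [-0.603 -3.082 -0.005] 91.85451957372122 0.0
plate ['top', 'scene'] [ 555.2 -224.3]
plate ['top'] [ 555.1 -223.4]
plate ['scene'] [ 555.2 -225.1]
patty ['top', 'scene'] [ 559.  -225.8]
patty ['top'] [ 560.1 -224. ]
patty ['scene'] [ 558.  -227.4]Traceback (most recent call last):
  File "look.py", line 4, in <module>
    fit("plate",(.555,-.224),.042);fit("patty",(.558,-.225),.065);fit("bun_base",(.558,-.225),.047)
                                                                  ~~~^^^^^^^^^^^^^^^^^^^^^^^^^^^^^^
  File "fit.py", line 19, in fit
    r=least_squares(lambda p:np.concatenate([cen(hull(n,c,*p,z0))-obs[c] for c in cs]),g,diff_step=1e-3)
    return func(*args, **kwargs)
    vector_fun = VectorFunction(
        fun_wrapped,
    ...<6 lines>...
        workers=workers
    )
    self._update_fun()
    ~~~~~~~~~~~~~~~~^^
    self.f = self.fun_wrapped(xp_copy(self.x))
             ~~~~~~~~~~~~~~~~^^^^^^^^^^^^^^^^^
    return np.atleast_1d(self.fun(x))
                         ~~~~~~~~^^^
    return self.f(x, *self.args, **self.kwargs)
           ~~~~~~^^^^^^^^^^^^^^^^^^^^^^^^^^^^^^
  File "fit.py", line 19, in <lambda>
    r=least_squares(lambda p:np.concatenate([cen(hull(n,c,*p,z0))-obs[c] for c in cs]),g,diff_step=1e-3)
                             ~~~~~~~~~~~~~~^^^^^^^^^^^^^^^^^^^^^^^^^^^^^^^^^^^^^^^^^^^
ValueError: need at least one array to concatenate
```

```bash
python3 -c "
from h import *
s=observe();print(s['position'],s['ee_rot'],s['clock'])"
```

```text
[0.48148537 0.32720063 0.15754613] [ 6.17794114e-01  3.07991010e+00 -2.30942301e-04] 15.7
```

Request:
jog_arm:
  motion:
    - [[0.001,0.001,0.03,0,0,0,-1],[0.001,0.001,0.07,0,0,0,-1],[0.001,0.001,0.1,0,0,0,-1],[0.001,0.001,0.12,0,0,0,-1],[0.001,0.001,0.129,0,0,0,-1],[0.001,0.001,0.131,0,0,0,0],[0.001,0.001,0.131,0,0,0,0.6],[0.001,0.001,0.131,0,0,0,0.6],[0.001,0.001,0.131,0,0,0,0.6],[0.001,0.001,0.131,0,0,0,0.6]]

```text
clock: 16.53
position: [0.4812, 0.3303, 0.0277]
ee_rot: [0.615, 3.079, 0.003]
force: [-0.4, -0.8, 4.6]
width: 0.7
gripper_force: 12.0
```

Request:
jog_arm:
  motion:
    - [[0,0,0,0,0,0,0.6],[0,0,0,0,0,0,0.6],[0,0,0,0,0,0,0.6],[0,0,0,0,0,0,0.6]]

```text
clock: 16.87
position: [0.4812, 0.3303, 0.0277]
ee_rot: [0.614, 3.079, 0.003]
force: [-1.0, -1.4, 7.3]
width: 0.698
gripper_force: 12.0
```

Request:
jog_arm:
  motion:
    - [[0,0,-0.02,0,0,0,0.6],[0,0,-0.05,0,0,0,0.6],[0,0,-0.09,0,0,0,0.6],[0,0,-0.12,0,0,0,0.6],[0,0,-0.12,0,0,0,0.6]]

```text
clock: 17.28
position: [0.4834, 0.3321, 0.1532]
ee_rot: [0.614, 3.074, 0.013]
force: [0.5, 1.9, -0.9]
width: 0.705
gripper_force: 12.0
```

Request:
jog_arm:
  motion:
    - [[-0.285,-0.483,0,0,0,0,0.6],[-0.285,-0.483,0,0,0,0,0.6],[-0.285,-0.483,0,0,0,0,0.6],[-0.285,-0.483,0,0,0,0,0.6],[-0.285,-0.483,0,0,0,0,0.6],[-0.285,-0.483,0,0,0,0,0.6],[-0.285,-0.483,0,0,0,0,0.6],[-0.285,-0.483,0,0,0,0,0.6],[-0.285,-0.483,0,0,0,0,0.6],[-0.285,-0.483,0,0,0,0,0.6]]

```text
clock: 18.12
position: [0.5382, -0.0848, 0.1467]
ee_rot: [0.614, 3.08, 0.001]
force: [1.8, -0.4, -0.8]
width: 0.699
gripper_force: 12.0
```

Request:
jog_arm:
  motion:
    - [[-0.073,-0.124,0,0,0,0,0.6],[-0.073,-0.124,0,0,0,0,0.6],[-0.073,-0.124,0,0,0,0,0.6],[-0.073,-0.124,0,0,0,0,0.6],[-0.073,-0.124,0,0,0,0,0.6],[-0.073,-0.124,0,0,0,0,0.6],[-0.073,-0.124,0,0,0,0,0.6],[-0.073,-0.124,0,0,0,0,0.6]]

```text
clock: 18.78
position: [0.5582, -0.2233, 0.1463]
ee_rot: [-0.611, -3.081, -0.002]
force: [-0.6, 1.0, 0.2]
width: 0.702
gripper_force: 12.0
```

Request:
jog_arm:
  motion:
    - [[-0.001,-0.001,0.03,0,0,0,0.6],[-0.001,-0.001,0.048,0,0,0,0.6],[-0.001,-0.001,0.054,0,0,0,0.6],[-0.001,-0.001,0.056,0,0,0,0.6],[-0.001,-0.001,0.057,0,0,0,0.6],[-0.001,-0.001,0.058,0,0,0,0.6],[-0.001,-0.001,0.058,0,0,0,0.6],[-0.001,-0.001,0.058,0,0,0,0.6]]

```text
clock: 19.45
position: [0.5591, -0.2268, 0.0892]
ee_rot: [0.614, 3.079, -0.0]
force: [0.8, 0.6, -0.1]
width: 0.701
gripper_force: 12.0
```

Request:
jog_arm:
  motion:
    - [[0,0,0.001,0,0,0,0.6],[0,0,0.001,0,0,0,0.6],[0,0,0.001,0,0,0,0.6]]

```text
clock: 19.7
position: [0.5586, -0.2267, 0.0875]
ee_rot: [0.615, 3.081, 0.0]
force: [-0.2, -0.0, -0.8]
width: 0.704
gripper_force: 12.0
```

Request:
jog_arm:
  motion:
    - [[0,0,0.001,0,0,0,0.6],[0,0,0.001,0,0,0,0.6],[0,0,0.001,0,0,0,0.6]]

```text
clock: 19.95
position: [0.5585, -0.2266, 0.0862]
ee_rot: [-0.615, -3.081, -0.0]
force: [-0.1, -0.0, -0.4]
width: 0.7
gripper_force: 12.0
```

Request:
jog_arm:
  motion:
    - [[0,0,0.001,0,0,0,0.6],[0,0,0.001,0,0,0,0.6],[0,0,0.001,0,0,0,0.6]]

```text
clock: 20.2
position: [0.5586, -0.2267, 0.0857]
ee_rot: [0.615, 3.081, 0.0]
force: [-1.6, 0.7, 5.3]
width: 0.703
gripper_force: 12.0
```

Request:
jog_arm:
  motion:
    - [[0,0,0.0005,0,0,0,0.6],[0,0,0.0005,0,0,0,0.6],[0,0,0.0005,0,0,0,0.6]]

```text
clock: 20.45
position: [0.5587, -0.2267, 0.0856]
ee_rot: [0.615, 3.08, 0.0]
force: [-3.2, 1.4, 9.4]
width: 0.701
gripper_force: 12.0
```

Request:
jog_arm:
  motion:
    - [[0,0,0,0,0,0,-0.7],[0,0,0,0,0,0,-0.7],[0,0,0,0,0,0,-0.7],[0,0,0,0,0,0,-0.7],[0,0,-0.01,0,0,0,-0.7],[0,0,-0.03,0,0,0,-0.7],[0,0,-0.06,0,0,0,-0.7],[0,0,-0.1,0,0,0,-0.7],[0,0,-0.1,0,0,0,-0.7]]

```text
clock: 21.2
position: [0.5621, -0.2283, 0.1927]
ee_rot: [0.613, 3.07, -0.002]
force: [1.4, -1.3, 1.4]
width: 0.851
gripper_force: 0.0
```

Request:
jog_arm:
  motion:
    - [[0.2,0.3,0,0,0,0,-0.3],[0.2,0.3,0,0,0,0,-0.3],[0.2,0.3,0,0,0,0,-0.3],[0.2,0.3,0,0,0,0,-0.3],[0.2,0.3,0,0,0,0,-0.3],[0.2,0.3,0,0,0,0,-0.3],[0.2,0.3,0,0,0,0,-0.3],[0.2,0.3,0,0,0,0,-0.3],[0.2,0.3,0,0,0,0,-0.3]]

```text
clock: 21.95
position: [0.4879, 0.1316, 0.1856]
ee_rot: [0.609, 3.081, 0.003]
force: [0.2, 0.6, -0.7]
width: 0.647
gripper_force: 0.0
```

```bash
cat > look.py <<'E'
from fit import *
s=observe();print(s['position'].round(4),s['ee_rot'].round(3),s['width']*92,s['joints'].round(2))
a=save("top","t2.png",(230,130,440,270),3.5);get_image("scene")
fit("plate",(.555,-.224),.042)
try: fit("bun_top",(.559,-.226),.078)
except Exception as e: print(e)
M["milk"]=[(.042,0),(.042,.13),(.018,.183)]
try: fit("milk",(.73,.0),0)
except Exception as e: print(e)
for cam in("top","scene"):
  for n in("thumb_slide",):
    for d in silhouettes(n,cam)[:2]:
        c=max(cv2.findContours(d["mask"].astype(np.uint8),0,1)[0],key=len)
        P=ray(cam,c[:,0].astype(float),.042)[:,:2]*1000
        print(n,cam,cv2.minAreaRect(P.astype(np.float32)))
E
python3 look.py
```

```text
[0.4879 0.1316 0.1856] [6.090e-01 3.081e+00 3.000e-03] 59.56671864693185 [-0.4   0.28  0.04  1.92 -0.02  0.94  0.83]
plate ['top', 'scene'] [ 555. -224.]
plate ['top'] [ 554.8 -222.6]
plate ['scene'] [ 555.2 -225.2]
bun_top ['top', 'scene'] [ 559.4 -226.1]
bun_top ['top'] [ 560.7 -225.3]
bun_top ['scene'] [ 558.1 -226.8]
need at least one array to concatenate
thumb_slide top ((546.71728515625, -23.974563598632812), (45.094661712646484, 27.401554107666016), 0.9333643317222595)
thumb_slide scene ((547.2100830078125, -27.814380645751953), (26.257814407348633, 51.06429672241211), 86.1224365234375)
thumb_slide scene ((545.0419921875, -215.61705017089844), (67.59127044677734, 68.08467864990234), 65.19485473632812)
```

View pics/t2.png

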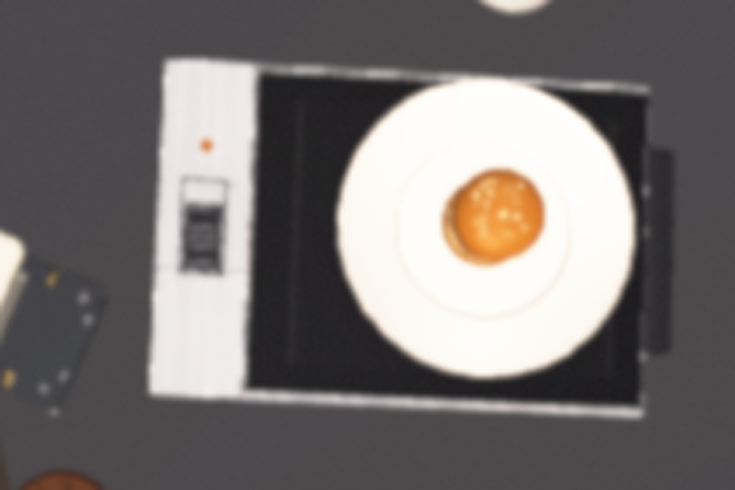

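The bun top sits centred on the stack (crop 493,217). The slide is at crop (204,239), at the off end of its slot, and the lamp is at (207,145). Next I convert the slide and milk pixels to positions.

```bash
python3 -c "
from h import *
print(ray('top',[[288.0,198.3]],.042),ray('top',[[289.1,171.4]],.042),ray('top',[[279,88]],.183),ray('top',[[279,112]],.06))
s=observe();print(s['position'],s['clock'])"
```

```text
[[ 0.54343441 -0.02524051  0.042     ]] [[ 0.61123663 -0.02698749  0.042     ]] [[0.77415787 0.00155317 0.183     ]] [[0.75862391 0.00084176 0.06      ]]
[0.48930014 0.12591665 0.18485876] 22.45
```

Request:
jog_arm:
  motion:
    - [[-0.096,-0.082,0.1,0,0,-0.361,-0.3],[-0.096,-0.082,0.1,0,0,-0.361,-0.3],[-0.096,-0.082,0.1,0,0,-0.361,-0.3],[-0.096,-0.082,0.1,0,0,-0.361,-0.3],[-0.096,-0.082,0.12,0,0,-0.361,-0.3],[-0.096,-0.082,0.12,0,0,-0.361,-0.3],[-0.096,-0.082,0.12,0,0,-0.361,-0.3],[-0.096,-0.082,0.12,0,0,-0.361,-0.3],[-0.096,-0.082,0.12,0,0,-0.361,-0.3],[-0.096,-0.082,0.12,0,0,-0.361,-0.3]]

```text
clock: 23.28
position: [0.5469, 0.0157, 0.0663]
ee_rot: [0.049, 3.139, 0.001]
force: [-0.1, 0.4, -0.4]
width: 0.648
gripper_force: 0.0
```

```bash
python3 -c "
from h import *
save('scene','s3.png',(220,150,420,300),4)
get_image('top')
s=observe();print(s['position'],R.from_rotvec(s['ee_rot']).as_matrix().round(3),s['width']*92)"
```

```text
[0.54664487 0.01532992 0.06587744] [[-0.999  0.032  0.002]
 [ 0.032  0.999  0.   ]
 [-0.002  0.    -1.   ]] 60.047150468952424
```

View pics/s3.png

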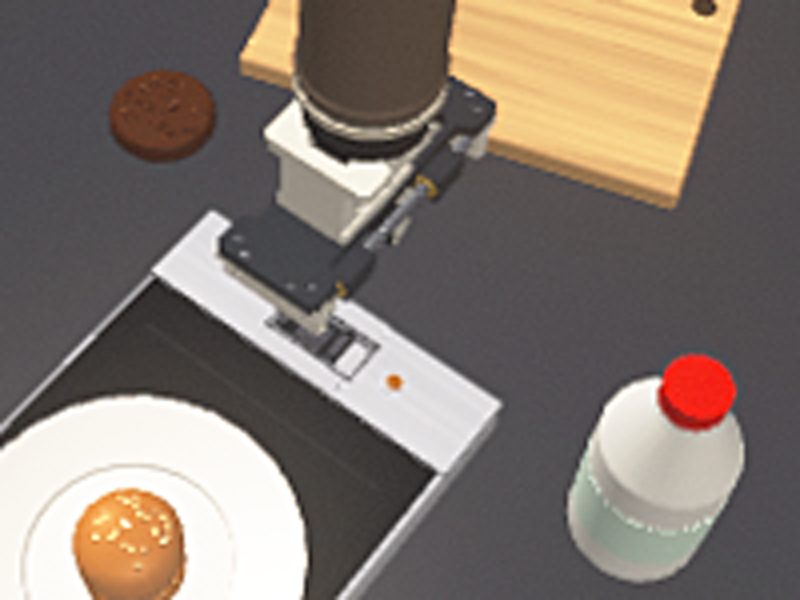

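The finger (crop 318,325) hangs over the slide hollow, with the other finger clear of the tray, and the burger is intact at (130,545). I lower it now.

Request:
jog_arm:
  motion:
    - [[0,-0.0015,0.01,0,0,0,-0.3],[0,-0.0015,0.018,0,0,0,-0.3],[0,-0.0015,0.022,0,0,0,-0.3],[0,-0.0015,0.024,0,0,0,-0.3],[0,-0.0015,0.026,0,0,0,-0.3],[0,-0.0015,0.027,0,0,0,-0.3],[0,-0.0015,0.027,0,0,0,-0.3],[0,-0.0015,0.027,0,0,0,-0.3]]

```text
clock: 24.05
position: [0.5463, 0.0131, 0.0379]
ee_rot: [0.052, 3.141, 0.0]
force: [0.2, -0.3, -0.1]
width: 0.646
gripper_force: 0.0
```

Request:
jog_arm:
  motion:
    - [[-0.004,0,0,0,0,0,-0.3],[-0.008,0,0,0,0,0,-0.3],[-0.012,0,0,0,0,0,-0.3],[-0.016,0,0,0,0,0,-0.3],[-0.018,0,0,0,0,0,-0.3],[-0.018,0,0,0,0,0,-0.3]]

```text
clock: 24.55
position: [0.5648, 0.0124, 0.0378]
ee_rot: [0.052, 3.141, 0.0]
force: [0.5, 0.4, -0.1]
width: 0.646
gripper_force: 0.0
```

Request:
jog_arm:
  motion:
    - [[-0.001,0,0,0,0,0,-0.3],[-0.002,0,0,0,0,0,-0.3],[-0.003,0,0,0,0,0,-0.3],[-0.003,0,0,0,0,0,-0.3]]

```text
clock: 24.88
position: [0.5671, 0.0124, 0.0378]
ee_rot: [-0.052, -3.141, -0.0]
force: [-2.0, 0.6, 0.7]
width: 0.651
gripper_force: 0.8
```

Request:
jog_arm:
  motion:
    - [[-0.001,0,0,0,0,0,-0.3],[-0.002,0,0,0,0,0,-0.3],[-0.002,0,0,0,0,0,-0.3]]

```text
clock: 25.13
position: [0.5676, 0.0123, 0.0375]
ee_rot: [-0.052, -3.138, 0.0]
force: [-6.6, 0.9, 4.4]
width: 0.648
gripper_force: 3.3
```

Request:
jog_arm:
  motion:
    - [[-0.001,0,0,0,0,0,-0.3],[-0.002,0,0,0,0,0,-0.3],[-0.002,0,0,0,0,0,-0.3]]

```text
clock: 25.38
position: [0.5679, 0.0123, 0.0373]
ee_rot: [-0.052, -3.135, 0.0]
force: [-11.6, 1.7, 7.4]
width: 0.65
gripper_force: 5.8
```

```bash
python3 -c "
from h import *
save('scene','s4.png',(220,150,420,300),4)
s=observe();print(s['position'],s['force'],s['ft_torque'])"
```

```text
[0.56786424 0.0122683  0.03726727] [-11.21613815   1.1192995    8.98054376] [-0.03100431  2.52894877 -0.43435186]
```

View pics/s4.png

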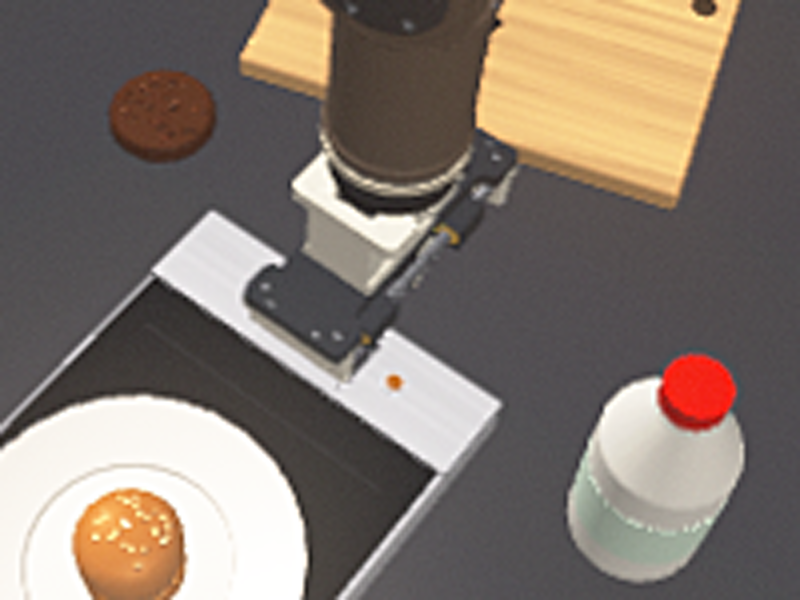

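The force rose to 11 N with no further motion, so the slide is at its end stop; the burger is unchanged at (130,545). I back off, rise and check.

Request:
jog_arm:
  motion:
    - [[0.004,0,0,0,0,0,-0.3],[0.008,0,0,0,0,0,-0.3],[0.008,0,-0.02,0,0,0,-0.3],[0.008,0,-0.06,0,0,0,-0.3],[0.008,0,-0.1,0,0,0,-0.3],[0.04,0.1,-0.15,0,0,0,-0.3],[0.06,0.15,-0.15,0,0,0,-0.3],[0.06,0.15,-0.15,0,0,0,-0.3],[0.06,0.15,-0.15,0,0,0,-0.3]]

```text
clock: 26.18
position: [0.5162, 0.1654, 0.1891]
ee_rot: [0.053, 3.138, 0.002]
force: [0.5, -0.1, 0.2]
width: 0.648
gripper_force: 0.0
```

```bash
sed -i 's/t2.png/t3.png/' look.py; python3 look.py
```

```text
[0.5162 0.1654 0.1891] [5.300e-02 3.138e+00 2.000e-03] 59.577706390252075 [-0.38  0.34 -0.03  1.83  0.01  0.98  1.11]
plate ['top', 'scene'] [ 555.  -224.4]
plate ['top'] [ 554.9 -223.5]
plate ['scene'] [ 555.2 -225.2]
bun_top ['top', 'scene'] [ 559.4 -226.4]
bun_top ['top'] [ 559.8 -225.7]
bun_top ['scene'] [ 559.1 -227.1]
need at least one array to concatenate
thumb_slide top ((559.8353881835938, -22.341915130615234), (29.28984832763672, 50.69056701660156), 85.64445495605469)
thumb_slide scene ((561.027099609375, -27.836347579956055), (25.66547393798828, 47.62953567504883), 88.61991882324219)
```

View pics/t3.png

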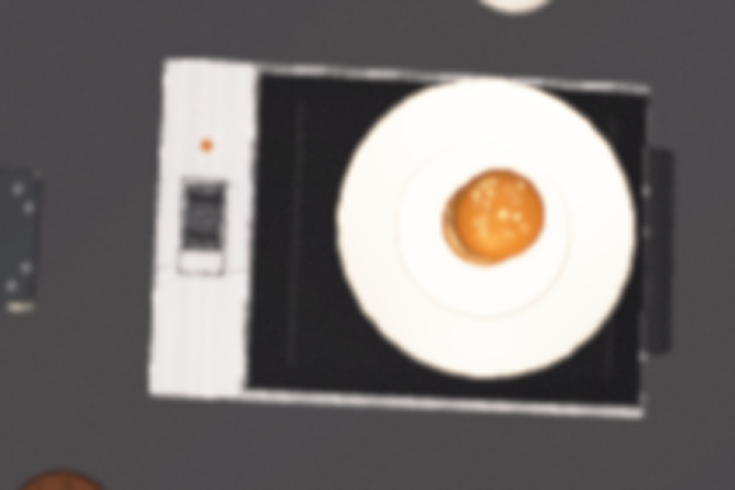

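The slide (crop 204,215) is now at the lamp end of its slot, having moved about 13.5 mm. The burger is centred on the plate and the robot is clear, so I hand in.

```bash
python3 -c "
from cell import *
print(sign_off())"
```

```text
the job is handed in; nothing more can be done
None
```

The burger is stacked on the plate, each part within about 5 mm of centre by camera, the thumb slide is against its "on" stop, and the job was handed in at about 27 s; no verdict was returned.

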